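# Set a lever-fed slide to its mark from one side, taking up the play

### The job

Use the black-knobbed feed lever to set the slide's carriage so that its white pointer is level with the red mark flag (within 1.5 mm), taking up the play of the drive pin in its fork: first pull the carriage back until it bears lightly on the hard black buffer of the blue end stop (10 to 20 N at the buffer, felt at the lever, never rammed) and hold it there for half a second, then come up to the mark moving away from the stop, so that the pin still bears on the fork's front lug when you let go of the lever; if you run past the mark, go well back and come up again. Move the carriage only by its lever, and leave the red flag, the relay, the solder spool and the battery cell where they are.

Things in the scene. Friction and masses are not known exactly. Their poses are not given: they have to be found in the camera images.
- slide_bed: Fixed grey bed of the slide, 90 x 224 mm, 14 mm high, screwed to the bench. Origin: centre of its underside, at bench height. Its y axis is the travel: +y is forward, away from the end stop; its -x side faces the robot, its +x side carries the lever's pivot. z up. Yaw within 0.35 rad.
- carriage: Dark grey steel carriage, 62 x 70 mm (70 along the travel), top 34 mm above the bench; slides only along the bed's y, friction about 14 N, stays where left. Axes of the bed; origin at bench height, mid length (rear face at its y = -35 mm). On top two steel lugs, up to 49 mm above the bench, form the fork: inner faces at its y = +10 mm (front lug) and -10 mm (rear lug).
- lever (a joint): Angle of the feed lever about its upright pivot, rad; grows as the knob moves forward (bed +y); at -0.467 the lever lies square across the bed, pointing along the bed's -x. Range -1.30 to 0.35; stays where left: own friction about 0.12 N m (1 N at the knob); with the carriage in tow about 6 N at the knob.
- pivot (a point): Point on the lever's upright pivot axis, 60 mm above the bench, 64 mm to the bed's +x side of its middle.
- handle (a point): Middle of the lever's black knob, 87 mm above the bench: an upright round grip 24 mm across, from 63 to 106 mm above the bench, spinning freely on the lever's end 120 mm from the pivot axis (so it can be held with a constant hand direction while the lever swings). The lever bar below it has its top at 61 mm.
- pin (a point): Axis of the brass drive pin under the lever: 12 mm in diameter, 40 mm from the pivot axis, 44 mm above the bench; hangs between the carriage's lugs with 8 mm of play. In the carriage's frame its y is +4 mm when it bears on the front lug (pushing forward), -4 mm on the rear lug (pulling back). The knob moves 3 times as far as the pin.
- pointer (a point): Tip of the white pointer on the robot side of the carriage, 30 mm above the bench, 29 mm forward of the carriage's origin.
- mark (a point): Tip line of the red flag clamped on the bed's robot side, 30 mm above the bench. The pointer is on the mark when both have the same y in the bed's frame. The carriage starts 8 to 25 mm forward of the mark.
- end_stop: Blue end stop clamped on the bed behind the carriage, 38 mm high, with a hard black plastic buffer 14 mm across (it gives well under 0.5 mm). Origin: in y on the buffer's front face, where the carriage's rear face meets it; bench height; axes of the bed. 10 N at the buffer are about 3.3 N more at the knob. More than 30 N spoils it.
- relay: Loose tan relay, 22 x 28 x 37 mm, standing forward of the bed; origin at its underside.
- solder_spool: Loose white and blue spool, 52 mm across, 44 mm high, behind the end stop; origin at its underside.
- battery_cell: Loose green and tan battery cell, 14 mm across, 50 mm high, standing on end beyond the rear part of the bed; origin at its underside.
- mark_flag: The red flag's clamp, 16 x 9 mm, up to 36 mm high; origin at bench height below it. Not to be shifted.

How it is judged:
By the outcome, as a careful person would: the job done as asked, in the order asked, and still so for the second after the job is handed in, with the robot touching nothing.
It also fails if it takes over 72 s, if anything falls off the work surface, if the arm or the gripper's body presses on something with over 40 N, if the wrist force passes 120 N, or if a joint passes its speed limit or range.

### The arm

A 7-joint arm with a two-finger parallel gripper is mounted at the origin on a cart in front of the work surface, level with it; the furniture and walls round the work are solid. World frame = base frame: x ahead of the robot, y to its left, z up, the work surface at z = 0. Lengths are in m, angles in rad, forces in N, time in s.
With the tool pointing down it reaches from about 0.4 to 0.9 m from the base axis. Payload 5.6 kg.
Tool frame: the origin (TCP) lies midway between the tips of the shut fingers; the grasp point (between the pads) lies 19 mm behind it (hold_point_z is the distance from the TCP to the grasp point, in m); z points along the fingers, y is the line along which they close (so a half turn about z gives the same grasp; the last joint's range is limited). The gripper opens to 92 mm and grips with 3 to 60 N. Pads are 20 mm wide; open, the fingers measure 128 mm over their backs; the gripper's body (75 mm by 189 mm) begins 69 mm behind the grasp point.
Start: joints at [1.296, 0.468, -0.012, 1.603, 0.006, 1.071, -0.056], TCP at [0.149, -0.633, 0.215] pointing down, gripper open.
Joint ranges: [-2.53, 2.53], [-0.31, 2.02], [-1.57, 1.55], [0.28, 2.44], [-1.29, 4.43], [0.15, 1.84], [-2.92, 2.92]. Speed limits (rad/s): [2.57, 2.57, 3.14, 3.14, 3.14, 3.14, 3.14].

### API

Orientations are given as a rotation vector (axis times angle).
In Python, from bench import move_to, movel, movej, ungrasp, grasp, sleep, solve_ik, snapshot, camera_info, Unreachable, sign_off, current_t, current_joints, current_joint_velocities, current_joint_torque, current_ee_pos, current_orientation, current_contact_force, current_torque, current_grip_width, current_grasp_force, hold_point_z gives the robot as it stands. Calls block until the motion is done:
- move_to(position, orientation): joint-space move of the TCP to a pose.
- movel(position, speed=0.15, frame=None, max_force=None): straight line of the TCP; frame=None keeps the orientation; speed is the mean speed in m/s. With max_force (N) it stops when the force on the tool has changed by that much, and returns True; else False.
- movej(angles): joint-space move.
- ungrasp() and grasp(squeeze=None): open the fingers fully, or close them until they stop; squeeze is the grip in N (None keeps the last).
- sleep(seconds).
- solve_ik(position, orientation): joint angles nearest the present ones, or None.
- snapshot(name): name is "scene" or "top" or "wrist"; returns (picture, depth): 400x640x3 uint8, red, green, blue; 400x640 float32, m along the optical axis (not along the pixel's ray), 0 where there is no reading.
- camera_info(name): a dict with "fx", "fy", "cx", "cy" (pixels), "cam_to_world" (4x4, takes a point from camera to world coordinates). Camera axes: x right, y up, looking along -z (the intrinsics and any distortion apply to the point x, -y, -z); pixel columns grow to the right and rows downward; lengths in m; the calibration is good to about 2 mm. A picture is of the moment at which its call begins: read the wrist's pose just before it. camera_info takes no time and is no camera call; for the wrist camera it gives the pose at the moment of the call.
A pose or a line that the arm cannot do raises Unreachable and nothing moves.
- sign_off(): hands the job in; it is judged then, once.
Readings, each from a call of its own:
- current_t(): time.
- current_joints(): joint angles.
- current_joint_velocities(): joint speeds.
- current_joint_torque(): joint torques, N m.
- current_ee_pos(): TCP position.
- current_orientation(): TCP orientation.
- current_contact_force(): force on the tool from outside, world axes, zero at the start.
- current_torque(): the same for the moment, N m.
- current_grip_width(): finger opening in m.
- current_grasp_force(): force on a finger pad.
Only numpy, scipy, OpenCV 4.12 (cv2) and the standard library are available. Lean on these libraries where they do the work, as an engineer would, in place of code of your own. Each camera call takes 0.05 s, during which the arm holds its last target. There are 200 camera calls.

## Working session

There is one attempt and no reset: what is moved stays moved. The work goes in short steps, each a Python script; the robot and the scene stay as the last script left them, time stands still between calls to the robot, and variables do not carry over. Pictures are saved under pics/ and viewed, at most 10 in all, crops included, and the job is handed in when it is done.

```bash
ls; mkdir -p pics
python3 - <<'E'
from bench import *
import cv2,numpy as np
for n in("scene","top"):
    p,d=snapshot(n); cv2.imwrite(f"pics/{n}1.png",p[:,:,::-1]); np.savez(f"{n}1.npz",p=p,d=d)
    c=camera_info(n); print(n,{k:(np.round(v,4).tolist() if k=="cam_to_world" else v) for k,v in c.items()})
print(current_t(),current_ee_pos(),current_orientation(),hold_point_z() if callable(hold_point_z) else hold_point_z,current_contact_force())
E
```

```text
pics
scene {'fx': 472.42059633279337, 'fy': 472.42059633279337, 'cx': 325.71706553667644, 'cy': 200.5989545031573, 'cam_to_world': [[-0.8208, 0.3658, -0.4387, 0.2438], [-0.5708, -0.5549, 0.6052, 0.5199], [-0.022, 0.7472, 0.6642, 0.6708], [0.0, 0.0, 0.0, 1.0]]}
top {'fx': 437.51350246250513, 'fy': 437.51350246250513, 'cx': 320.7865370186779, 'cy': 205.9605891040421, 'cam_to_world': [[-0.0241, 0.9884, -0.15, 0.4777], [-0.9996, -0.0213, 0.0208, -0.0166], [0.0174, 0.1504, 0.9885, 0.9233], [0.0, 0.0, 0.0, 1.0]]}
0.1 [ 0.14915794 -0.63213584  0.21374099] [-3.11901795e+00 -3.63025054e-01  4.31642799e-04] 0.0187 [-0.29025454  0.24022544 -0.21813619]
```

View pics/scene1.png

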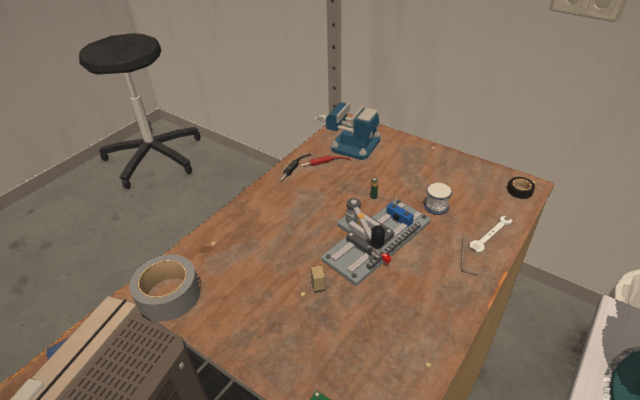

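View pics/top1.png

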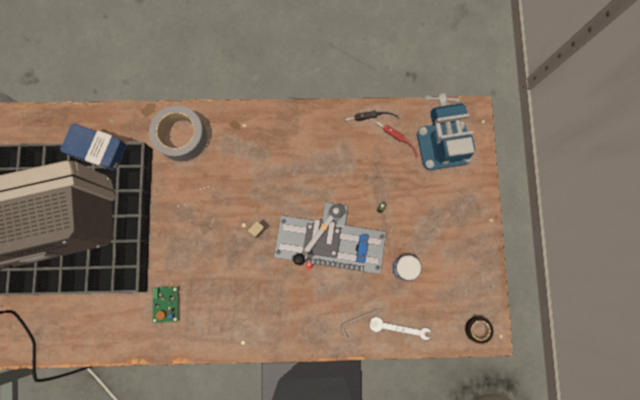

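The scene and top views show the bed at about (330,244) in the top image, with forward to the left, the black knob at (299,259), the red flag at (309,265) and the blue stop at (362,248). Next is a closer look with the wrist camera.

```bash
cat > h.py <<'E'
from bench import *
import cv2,numpy as np
from scipy.spatial.transform import Rotation as R
def ray(c,uv):
    uv=np.atleast_2d(np.asarray(uv,float)); M=np.array(c["cam_to_world"])
    K=np.array([[c["fx"],0,c["cx"]],[0,c["fy"],c["cy"]],[0,0,1]])
    dist=c.get("dist",None)
    n=cv2.undistortPoints(uv.reshape(-1,1,2),K,dist).reshape(-1,2)
    d=np.c_[n[:,0],-n[:,1],-np.ones(len(n))]@M[:3,:3].T
    return M[:3,3],d
def onz(c,uv,z):
    o,d=ray(c,uv); return o+d*((z-o[2])/d[:,2])[:,None]
def down(yaw):  # tool z down, tool y (closing) at angle yaw from world y
    return (R.from_euler('z',yaw)*R.from_euler('x',np.pi)).as_rotvec()
E
python3 - <<'E'
from h import *
c=camera_info("top"); print(c.keys())
print(onz(c,[(330,244)],.014),onz(c,[(299,259)],.1),onz(c,[(336,211)],.07))
w=camera_info("wrist");print(w["fx"],w["cx"],w["cy"],np.round(w["cam_to_world"],3))
T=R.from_rotvec(current_orientation()).as_matrix()
print(T.T@(np.array(w["cam_to_world"])[:3,3]-current_ee_pos()),np.round(T.T@np.array(w["cam_to_world"])[:3,:3],3),T)
b=onz(c,[(325,246)],.05)[0]
for yaw in (0,np.pi/2,-np.pi/2,np.pi):
  for z in(.25,.3,.35): print(yaw,z,solve_ik([b[0],b[1],z],down(yaw)))
E
```

```text
dict_keys(['fx', 'fy', 'cx', 'cy', 'cam_to_world'])
[[ 0.53537285 -0.05296405  0.014     ]] [[0.50329133 0.00914358 0.1       ]] [[ 0.59644692 -0.06432794  0.07      ]]
299.29945811080074 322.1120961398426 199.40916892075316 [[ 0.229  0.93   0.289  0.23 ]
 [-0.973  0.219  0.065 -0.614]
 [-0.003 -0.296  0.955  0.384]
 [ 0.     0.     0.     1.   ]]
[ 0.08335053  0.00061012 -0.17030114] [[-0.001  0.955  0.296]
 [ 1.     0.     0.002]
 [ 0.001  0.296 -0.955]] [[ 9.73268460e-01  2.29669990e-01 -4.48734595e-04]
 [ 2.29670407e-01 -9.73267343e-01  1.47738060e-03]
 [-9.74287403e-05 -1.54094900e-03 -9.99998808e-01]]
0 0.25 [ 0.48512041  0.28819471 -0.56026935  1.82649042  0.17253836  1.07534787
 -1.70982739]
0 0.3 [ 0.51644899  0.24472911 -0.58989141  1.76232552  0.14638633  1.17845531
 -1.68665229]
0 0.35 [ 0.54080922  0.21040632 -0.61217419  1.68912944  0.12554916  1.2815947
 -1.66769261]
1.5707963267948966 0.25 [ 0.59183309  0.31587985 -0.69527849  1.82037308  0.22684866  1.08611616
 -0.18574249]
1.5707963267948966 0.3 [ 0.61179775  0.2675274  -0.70938597  1.75700233  0.18688126  1.18569192
 -0.15065237]
1.5707963267948966 0.35 [ 0.62908441  0.22992729 -0.72206019  1.68430714  0.15756874  1.28677585
 -0.12426484]
-1.5707963267948966 0.25 [-0.99414528  0.51767748  1.3686621   1.90912708 -0.55224869  1.17868582
 -2.56528106]
-1.5707963267948966 0.3 [-1.03276038  0.4196686   1.37670379  1.84661206 -0.43636985  1.24050504
 -2.66545791]
-1.5707963267948966 0.35 [-1.06993421  0.33656652  1.38257084  1.77466513 -0.34181704  1.31644738
 -2.75057642]
3.141592653589793 0.25 [ 0.80082651  0.40639223 -0.98511503  1.80954691  0.37339844  1.12681615
  1.25953283]
3.141592653589793 0.3 [ 0.81836338  0.3477483  -0.99221312  1.74657703  0.30922982  1.2154767
  1.31485473]
3.141592653589793 0.35 [ 0.82658575  0.29852929 -0.98935316  1.67452627  0.25734209  1.30815433
  1.36074985]
```

Run:
```python
from h import *
o=down(np.pi-.15)
move_to([.47,-.04,.25],o)
for n,(x,z) in {"w1":(.47,.25),"w2":(.46,.17)}.items():
    movel([x,-.04,z])
    c=camera_info("wrist");p,d=snapshot("wrist");np.savez(n+".npz",p=p,d=d,c=np.array(c["cam_to_world"]))
    cv2.imwrite(f"pics/{n}.png",p[:,:,::-1])
print(current_t(),current_joints())
```

```text
3.5333 [ 0.80004155  0.35864412 -0.91876198  2.04496877  0.36320293  0.90416525
  1.10377693]
```

View pics/w1.png

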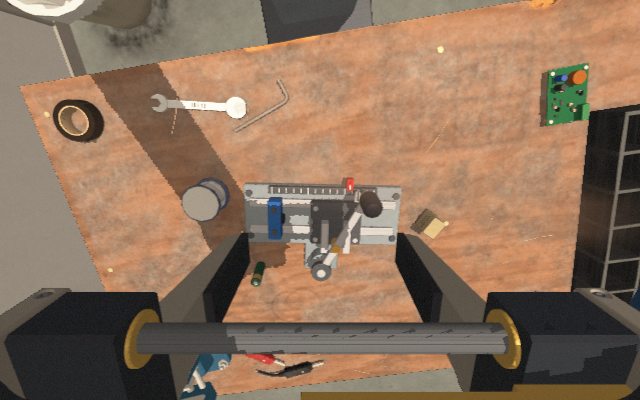

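View pics/w2.png

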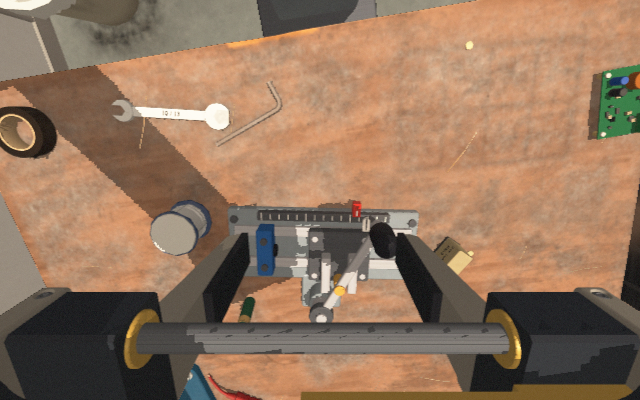

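w1 and w2 look from the robot side, so up in the image is toward the robot and right is forward. In w2 the flag is at about (357,209), the pointer is near (366,224), the knob is at (383,239) and the blue stop is at (265,250). I'll magnify the area.

Run:
```python
import cv2
a=cv2.imread("pics/w2.png")[190:325,220:430]
cv2.imwrite("pics/w2c.png",cv2.resize(a,None,fx=3.8,fy=3.8,interpolation=cv2.INTER_CUBIC))
```

```text
(no output)
```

View pics/w2c.png

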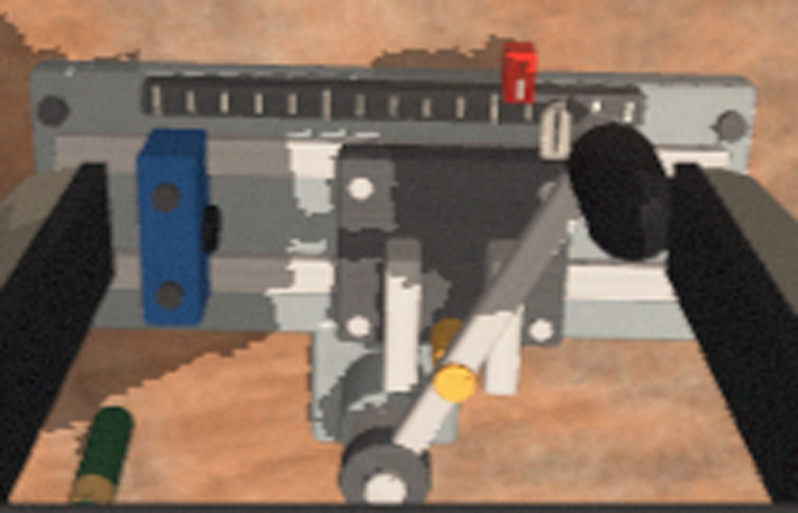

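```bash
cat >> h.py <<'E'
def wc(n):
    f=np.load(n+".npz"); c=camera_info("wrist"); c["cam_to_world"]=f["c"]; return c,f["p"]
def blob(p,lo,hi,box,big=True):
    x0,y0,x1,y1=box; h=cv2.cvtColor(np.ascontiguousarray(p[y0:y1,x0:x1]),cv2.COLOR_RGB2HSV)
    m=cv2.inRange(h,lo,hi); n,l,s,ce=cv2.connectedComponentsWithStats(m); i=1+np.argmax(s[1:,4])
    return ce[i]+[x0,y0],s[i]+[x0,y0,0,0,0]
E
python3 - <<'E'
from h import *
c,p=wc("w2")
q=lambda x,y:(220+x/3.8-.4,190+y/3.8-.4)
a,b=onz(c,[q(33,68),q(753,80)],.014)
print("edge len",np.linalg.norm(b-a)); v=(b-a)/np.linalg.norm(b-a); yaw=np.arctan2(-v[0],v[1])
ex=np.array([np.cos(yaw),np.sin(yaw)]); ey=np.array([-ex[1],ex[0]])
o=(a+b)[:2]/2+.045*ex; print("yaw",yaw,"origin",o)
c1,p1=wc("w1")
B=lambda P:np.array([(P[:2]-o)@ex,(P[:2]-o)@ey])*1e3
for nm,cc,px,z in [("pivot w1",c1,(320.5,272),.07),("pivot w2",c,q(385,485),.07),("knobtop",c,q(640,222),.106),("flag top line",c,q(519,88),.036),("flag tip",c,q(518,103),.030),
  ("pointer",c,q(556,118),.030),("ptr tip",c,q(556,104),.03),("buffer face",c,q(219,228),.026),("carr rear top",c,q(338,200),.034),("carr front",c,q(563,330),.034),("pin head",c,q(454,383),.062),("stopfrontedge",c,q(207,132),.038)]:
    P=onz(cc,[px],z)[0]; print(nm,np.round(P,4),"bed mm",np.round(B(P),1))
print(blob(p,(0,150,80),(8,255,255),(330,190,385,230)))
E
```

```text
edge len 0.2186793142265274
yaw -0.16845617999620807 origin [ 0.53300381 -0.05074697]
pivot w1 [ 0.5921 -0.0617  0.07  ] bed mm [60.1 -0.9]
pivot w2 [ 0.591  -0.0614  0.07  ] bed mm [58.9 -0.8]
knobtop [0.5009 0.0112 0.106 ] bed mm [-42.   55.7]
flag top line [ 0.4907 -0.0076  0.036 ] bed mm [-49.   35.4]
flag tip [ 0.4974 -0.008   0.03  ] bed mm [-42.2  36.2]
pointer [0.5038 0.0024 0.03  ] bed mm [-37.7  47.5]
ptr tip [0.4994 0.0029 0.03  ] bed mm [-42.1  47.2]
buffer face [ 0.5257 -0.1028  0.026 ] bed mm [  1.5 -52.5]
carr rear top [ 0.5182 -0.0644  0.034 ] bed mm [-12.3 -15.9]
carr front [ 0.5717 -0.0033  0.034 ] bed mm [30.1 53.2]
pin head [ 0.5662 -0.0379  0.062 ] bed mm [30.6 18.3]
stopfrontedge [ 0.4898 -0.0975  0.038 ] bed mm [-34.8 -53.3]
(array([356.144, 208.072]), array([352, 201,  10,  16, 125]))
```

```bash
cat >> h.py <<'E'
yaw=-.1685; O=np.array([.5330,-.05075])
ex=np.array([np.cos(yaw),np.sin(yaw)]); ey=np.array([-ex[1],ex[0]])
W=lambda b,z:np.r_[O+(b[0]*ex+b[1]*ey)/1e3,z]
B=lambda P:np.array([(P[:2]-O)@ex,(P[:2]-O)@ey])*1e3
HO=down(np.pi+yaw)
def F(n=5):  # mean force, bed axes, on tool
    f=[]
    for _ in range(n): f.append(current_contact_force()); sleep(.01)
    f=np.mean(f,0); return np.array([f[:2]@ex,f[:2]@ey,f[2]])
E
python3 - <<'E'
from h import *
move_to(W((-42,56.5),.15),HO); sleep(.2); print("F free",F())
print("down hit",movel(W((-42,56.5),.069),speed=.08,max_force=8)); sleep(.1); print(F())
grasp(12); sleep(.2)
print(current_t(),current_grip_width(),current_grasp_force(),B(current_ee_pos()),current_ee_pos()[2],F())
c=camera_info("wrist");p,d=snapshot("wrist");np.savez("w3.npz",p=p,d=d,c=np.array(c["cam_to_world"]))
cv2.imwrite("pics/w3.png",cv2.resize(p[130:330,200:440,::-1],None,fx=3,fy=3,interpolation=cv2.INTER_CUBIC))
E
```

```text
F free [-0.27935533  0.25374602 -0.3650602 ]
down hit False
[-0.13699739  0.16224905  0.01739915]
6.7 0.02296446455390401 11.999998837709427 [-42.03907835  56.53021046] 0.06900578634674395 [-0.54465344  0.32726816  0.0767618 ]
```

View pics/w3.png

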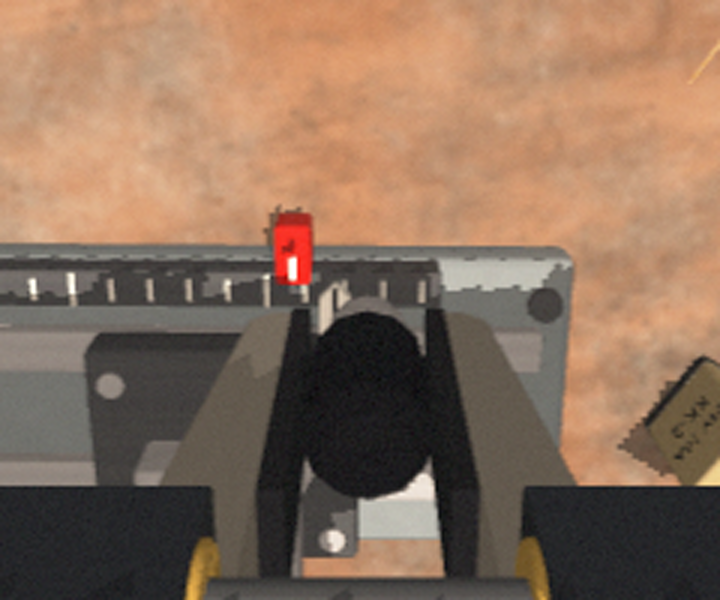

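w3 shows the knob held squarely between the pads, with the pointer tip at crop (330,285) and the flag's white line at crop (292,268), both visible. Next I swing back in short arc segments.

```bash
cat >> h.py <<'E'
def knob(y): return np.array([64-np.sqrt(120.1**2-y*y),y])
def step(y,speed,mf=None): return movel(W(knob(y),.069),speed=speed,max_force=mf)
def pinF(f0=np.zeros(3),n=5):  # y force the tool applies at pin (lever friction not removed)
    f=-(F(n)-f0); k=B(current_ee_pos()); r=k-[64,0]
    return (r[0]*f[1]-r[1]*f[0])/r[0]   # equivalent pure-y knob force
E
python3 - <<'E'
from h import *
for y in (45,30,15,0,-15,-30,-42):
    hit=step(y,.05,14); f1=F(1); sleep(.1); k=B(current_ee_pos())
    print(y,hit,round(current_t(),2),k.round(2),"F",f1.round(2),F(3).round(2),"eq",pinF(n=3).round(2))
    if hit: break
E
```

```text
45 False 7.3 [-47.55  44.66] F [-0.82  1.05 -0.09] [-0.88  0.57 -0.08] eq -0.5
30 False 7.92 [-52.14  30.7 ] F [-0.18  5.08 -1.98] [ 0.87  4.59 -1.75] eq -5.01
15 False 8.54 [-55.23  14.82] F [-0.76  3.43  0.52] [-0.39  2.63  0.09] eq -3.22
0 False 9.15 [-5.621e+01  1.000e-02] F [-0.62  3.58 -0.11] [-0.74  3.39  0.41] eq -2.53
-15 False 9.76 [-55.31 -14.97] F [0.08 4.06 0.06] [-1.48  3.88 -0.03] eq -3.37
-30 False 10.38 [-52.42 -29.97] F [-1.5   4.37  1.  ] [-1.16  3.69  0.32] eq -4.27
-42 False 10.93 [-48.6  -42.05] F [-1.07  3.43  0.44] [-0.96  3.51  0.31] eq -4.13
```

Run:
```python
from h import *
y=-42
while y>-85:
    y-=2 if y>-52 else .75
    hit=step(y,.012,7); a=pinF(n=1); b=pinF(n=4); k=B(current_ee_pos())
    print(y,hit,round(current_t(),2),k.round(2),a.round(2),b.round(2))
    if hit or -b>8.2 or current_t()>24: break
```

```text
-44 False 11.35 [-48.15 -43.28] -6.46 -5.89
-46 False 11.72 [-47.36 -45.2 ] -7.19 -6.98
-48 False 12.1 [-46.6  -47.13] -6.25 -6.56
-50 False 12.47 [-45.73 -49.13] -7.01 -6.68
-52 False 12.85 [-44.81 -51.09] -6.89 -7.32
-52.75 False 13.14 [-44.51 -51.75] -7.55 -7.2
-53.5 False 13.43 [-44.17 -52.48] -7.67 -7.47
-54.25 False 13.72 [-43.8 -53.2] -6.87 -7.42
-55.0 False 14.02 [-43.4  -54.01] -7.61 -7.42
-55.75 False 14.31 [-43.02 -54.79] -8.13 -7.56
-56.5 False 14.6 [-42.63 -55.48] -6.87 -7.58
-57.25 False 14.89 [-42.21 -56.27] -7.8 -7.53
-58.0 False 15.18 [-41.84 -57.03] -7.39 -7.04
-58.75 False 15.47 [-41.42 -57.75] -8.29 -7.76
-59.5 False 15.77 [-40.99 -58.51] -6.57 -7.73
-60.25 False 16.06 [-40.57 -59.3 ] -8.25 -7.68
-61.0 False 16.35 [-40.12 -60.06] -8.53 -7.01
-61.75 False 16.64 [-39.69 -60.8 ] -7.13 -7.88
-62.5 False 16.93 [-39.29 -61.51] -8.01 -7.41
-63.25 False 17.23 [-38.79 -62.3 ] -8.1 -7.99
-64.0 False 17.52 [-38.34 -63.05] -8.24 -7.49
-64.75 False 17.81 [-37.87 -63.79] -8.91 -7.24
-65.5 False 18.1 [-37.36 -64.6 ] -7.15 -7.37
-66.25 False 18.39 [-36.95 -65.27] -8.3 -8.04
-67.0 False 18.68 [-36.76 -65.56] -10.3 -9.72
```

Towing costs about 7.5 N, and contact appears at a commanded knob y of −67, where it reaches 9.7 N. I'll build up gently to about 12.4 N and hold.

Run:
```python
from h import *
y=-67.
e=-pinF(n=8); print(e)
for _ in range(6):
    if e>11.9: break
    y-=min(.6,max(.15,(12.5-e)/4.5)); hit=step(y,.012,6); e=-pinF(n=8); print(round(y,2),hit,round(current_t(),2),B(current_ee_pos()).round(2),e.round(2),F(3).round(2))
for _ in range(4): sleep(.2); print(round(current_t(),2),-pinF(n=6).round(2),B(current_ee_pos()).round(2))
```

```text
9.877578772082328
-67.58 False 19.07 [-36.68 -65.75] 11.08 [-4.68  8.45  3.22]
-67.9 False 19.41 [-36.63 -65.78] 11.9 [-5.38  7.98  3.78]
-68.05 False 19.75 [-36.61 -65.77] 12.24 [-5.39  8.2   4.19]
19.98 12.53 [-36.63 -65.8 ]
20.23 12.59 [-36.62 -65.77]
20.48 12.35 [-36.6 -65.8]
20.73 12.17 [-36.62 -65.78]
```

The carriage was held on the buffer for about 1 s at roughly 14 N (4.8 N above tow). Now forward, stopping short of the mark to look.

Run:
```python
from h import *
for y in (-60,-45,-30,-15,0,15,22):
    hit=step(y,.05,16); print(y,hit,round(current_t(),2),B(current_ee_pos()).round(2),pinF(n=3).round(2))
    if hit: break
sleep(.2);k=B(current_ee_pos());print(k)
c=camera_info("wrist");p,d=snapshot("wrist");np.savez("w4.npz",p=p,d=d,c=np.array(c["cam_to_world"]))
cv2.imwrite("pics/w4.png",cv2.resize(p[150:250,250:400,::-1],None,fx=5.3,fy=5.3,interpolation=cv2.INTER_CUBIC))
```

```text
-60 False 21.12 [-39.9  -60.51] -1.37
-45 False 21.62 [-47.73 -44.35] -0.98
-30 False 22.12 [-52.28 -30.27] 3.74
-15 False 22.6 [-55.21 -14.9 ] 3.04
0 False 23.07 [-56.28   0.  ] 2.95
15 False 23.55 [-55.3   14.87] 3.96
22 False 23.87 [-54.24  21.81] 4.2
[-54.23221331  21.79530633]
```

View pics/w4.png

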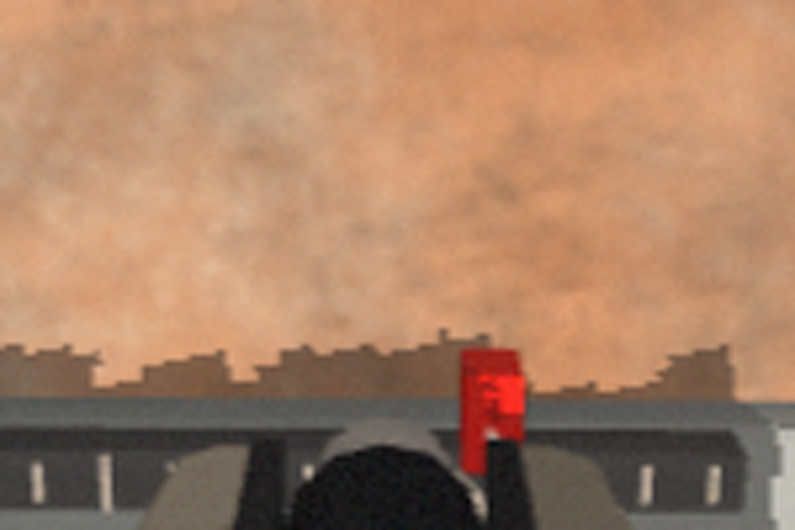

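The finger hides the pointer in w4; the flag's left edge is at crop x≈460. I'll release, lift and look from just forward of it.

```bash
cat >> h.py <<'E'
def look(n,k,cam=(30,62)):
    movel(W(k,.125),speed=.12); movel(W(cam,.135),speed=.2); sleep(.2)
    c=camera_info("wrist");p,d=snapshot("wrist");np.savez(n+".npz",p=p,d=d,c=np.array(c["cam_to_world"]))
    M=np.array(c["cam_to_world"]); q=np.linalg.inv(M)@np.r_[W((-42,36),.03),1]
    u=int(c["cx"]+c["fx"]*q[0]/-q[2]); v=int(c["cy"]-c["fy"]*q[1]/-q[2]); x0,y0=max(0,u-50),max(0,v-37); print("crop0",x0,y0)
    cv2.imwrite(f"pics/{n}.png",cv2.resize(p[y0:y0+75,x0:x0+100,::-1],None,fx=8,fy=8,interpolation=cv2.INTER_CUBIC))
E
python3 - <<'E'
from h import *
ungrasp(); k=B(current_ee_pos()); look("w5",k); print(current_t())
E
```

```text
crop0 244 85
26.7167
```

View pics/w5.png

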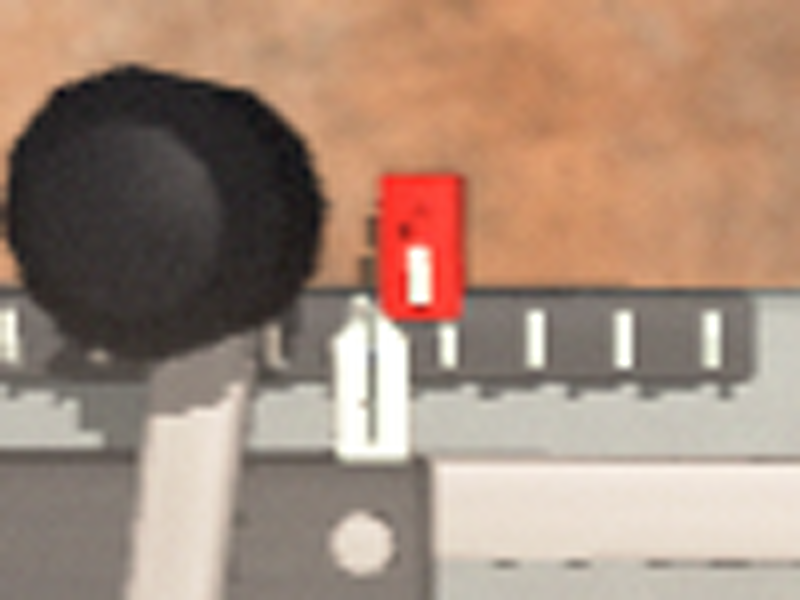

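w5 shows the pointer's centre line at crop x≈371 (tip y≈300) and the flag's white line at crop x≈419, so the carriage is a few mm short. I'll convert to mm, using depth for the line heights.

Run:
```python
from h import *
f=np.load("w5.npz");c,p=wc("w5");d=f["d"]
q=lambda x,y:np.array([244+(x+.5)/8-.5,85+(y+.5)/8-.5])
def pt(uv):
    o,r=ray(c,uv); u,v=np.round(uv).astype(int); return o+r[0]*np.median(d[v-1:v+2,u:u+1])
for n,xy in dict(flagline=(419,285),flagtop=(422,210),ptr=(371,400),ptr2=(385,420),ptrtip=(365,318),rail=(600,510),carr=(300,560)).items():
    P=pt(q(*xy)); print(n,B(P).round(2),(P[2]*1e3).round(1))
for n,xy,z in [("flag line far",(419,250),.036),("flag line near",(419,300),.036),("near@30",(419,300),.03),("flagL",(381,245),.036),("flagR",(463,245),.036),("ptr",(371,400),.03),("ptr near",(371,330),.03),("ptrL",(336,400),.03),("ptrR",(408,400),.03),("carr front edge",(430,530),.034)]:
    print(n,B(onz(c,[q(*xy)],z)[0]).round(2))
x0,y0=244,85
for r in (116,118,120): print(p[r,300:300+1,:].tolist() if 0 else p[r,x0+46:x0+60].sum(1).tolist())
```

```text
flagline [-44.22  37.03] 27.1
flagtop [-52.38  38.33] 36.2
ptr [-31.8   31.53] 30.0
ptr2 [-29.6   33.06] 30.2
ptrtip [-40.79  31.19] 30.3
rail [-18.25  57.17] 20.6
carr [-14.5   23.45] 34.8
flag line far [-48.23  37.88]
flag line near [-42.98  37.74]
near@30 [-42.72  37.23]
flagL [-48.75  33.78]
flagR [-48.74  42.66]
ptr [-31.8   31.53]
ptr near [-39.47  31.78]
ptrL [-31.8   27.58]
ptrR [-31.8  35.7]
carr front edge [-17.74  38.14]
[382, 327, 337, 357, 428, 702, 751, 600, 371, 376, 349, 309, 375, 455]
[270, 326, 347, 357, 418, 696, 757, 675, 370, 378, 366, 304, 370, 456]
[265, 320, 333, 352, 336, 655, 755, 668, 378, 375, 361, 313, 326, 385]
```

Run:
```python
from h import *
movel(W((30,38),.135),speed=.2); sleep(.2)
c=camera_info("wrist");p,d=snapshot("wrist");np.savez("w6.npz",p=p,d=d,c=np.array(c["cam_to_world"]))
M=np.array(c["cam_to_world"]);print(current_t(),"cam bed",B(M[:3,3]))
q=np.linalg.inv(M)@np.r_[W((-42,36),.03),1]
u=int(c["cx"]+c["fx"]*q[0]/-q[2]); v=int(c["cy"]-c["fy"]*q[1]/-q[2]); x0,y0=u-50,v-37; print(x0,y0)
cv2.imwrite("pics/w6.png",cv2.resize(p[y0:y0+75,x0:x0+100,::-1],None,fx=8,fy=8,interpolation=cv2.INTER_CUBIC))
```

```text
27.2333 cam bed [-54.10140364  37.84992942]
269 84
```

View pics/w6.png

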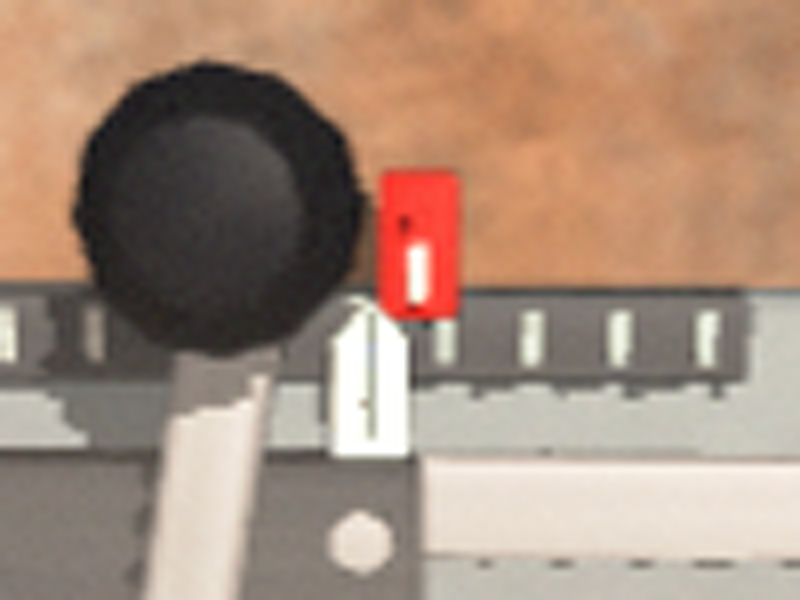

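w6, from almost directly above, shows the pointer body spanning 331–410 (line at 371) and the flag spanning 380–461 (line at 418).

Run:
```python
from h import *
c,p=wc("w6"); q=lambda x,y:np.array([269+(x+.5)/8-.5,84+(y+.5)/8-.5])
for n,xy,z in [("flagL",(380,250),.036),("flagR",(461,250),.036),("line far",(418.5,250),.036),("line near",(418,300),.036),("ptr",(371,400),.03),("ptr near",(371,330),.03),("ptrL",(331,400),.03),("ptrR",(410,400),.03),("screw",(361,543),.034),("carr front",(422,540),.034)]:
    print(n,B(onz(c,[q(*xy)],z)[0]).round(2))
```

```text
flagL [-48.02  32.91]
flagR [-48.02  41.69]
line far [-48.02  37.08]
line near [-42.77  37.02]
ptr [-31.61  31.69]
ptr near [-39.27  31.75]
ptrL [-31.61  27.18]
ptrR [-31.61  36.09]
screw [-16.09  30.54]
carr front [-16.43  37.44]
```

Run:
```python
from h import *
movel(W(knob(21.8),.125),speed=.2); movel(W(knob(21.8),.069),speed=.08,max_force=8)
grasp(12); sleep(.1); print(current_t(),current_grip_width(),B(current_ee_pos()),pinF(n=3))
for y,s in((30,.04),(36,.03),(38.3,.02)):
    step(y,s,16); sleep(.15); print(y,B(current_ee_pos()).round(2),pinF(n=3).round(2))
y=38.3
while B(current_ee_pos())[1]<38.1 and y<39.6: y+=.3; step(y,.02,16); print(y,B(current_ee_pos()).round(2),pinF(n=3).round(2))
ungrasp(); sleep(.1); look("w7",B(current_ee_pos()),(30,72)); print(current_t())
```

```text
29.8083 0.02326781350032598 [-54.15710633  21.28093944] 2.0337509433580374
30 [-52.54  29.04] 5.34
36 [-50.83  35.08] 5.33
38.3 [-50.18  37.11] 6.06
38.599999999999994 [-50.18  37.22] 6.42
38.89999999999999 [-50.09  37.47] 6.76
39.19999999999999 [-50.03  37.66] 6.88
39.499999999999986 [-50.01  37.87] 7.2
39.79999999999998 [-49.84  38.23] 6.79
crop0 233 86
35.3667
```

View pics/w7.png

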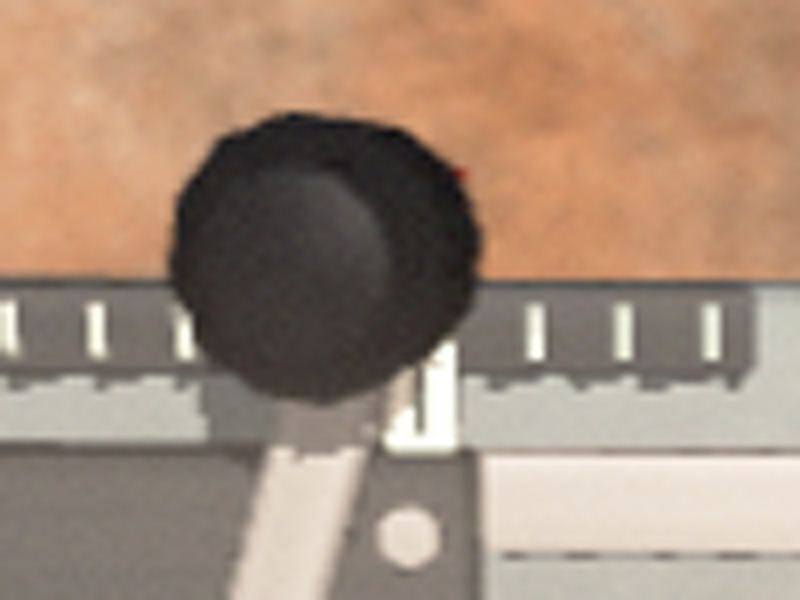

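w7 shows the pointer line at crop x≈421, the right edge at 458, the screw at (408,538), and the knob covering the flag. I'll compare with w5 and w6 numerically.

Run:
```python
from h import *
def go(n,x0,y0,L):
    c,p=wc(n); q=lambda x,y:np.array([x0+(x+.5)/8-.5,y0+(y+.5)/8-.5])
    print(n,{k:B(onz(c,[q(x,y)],z)[0])[1].round(2) for k,(x,y,z) in L.items()})
go("w5",244,85,dict(ptr=(371,400,.03),R=(408,420,.03),screw=(362,543,.034),front=(430,530,.034),t1=(536,340,.018),t2=(624,340,.018),t3=(711,340,.018)))
go("w6",269,84,dict(ptr=(371,400,.03),R=(410,420,.03),screw=(361,543,.034),front=(422,540,.034),t1=(531,340,.018),t2=(619,340,.018),t3=(707,340,.018)))
go("w7",233,86,dict(ptr=(421,400,.03),R=(458,420,.03),screw=(408,538,.034),front=(480,530,.034),t1=(535,330,.018),t2=(624,330,.018),t3=(711,330,.018)))
```

```text
w5 {'ptr': np.float64(31.53), 'R': np.float64(35.64), 'screw': np.float64(30.42), 'front': np.float64(38.14), 't1': np.float64(49.75), 't2': np.float64(60.03), 't3': np.float64(70.19)}
w6 {'ptr': np.float64(31.69), 'R': np.float64(36.08), 'screw': np.float64(30.54), 'front': np.float64(37.44), 't1': np.float64(50.16), 't2': np.float64(60.44), 't3': np.float64(70.72)}
w7 {'ptr': np.float64(37.33), 'R': np.float64(41.43), 'screw': np.float64(35.78), 'front': np.float64(43.95), 't1': np.float64(49.48), 't2': np.float64(59.87), 't3': np.float64(70.02)}
```

The pointer is within about 0.3 mm of the mark. I'll regrip lightly and seat the pin on the front lug with about 2–3 N, well below towing force, then release and hand in.

Run:
```python
from h import *
movel(W(knob(38.2),.125),speed=.2); movel(W(knob(38.2),.069),speed=.08,max_force=8)
f0=F(); grasp(8); sleep(.15); y=38.2; e=pinF(f0,6); print(current_grip_width(),B(current_ee_pos()).round(2),e)
while e<2.3 and y<40: y+=.15; step(y,.02,5); e=pinF(f0,6); print(round(y,2),B(current_ee_pos()).round(2),e.round(2))
ungrasp(); sleep(.2); print(F()); movel(W(knob(y),.14),speed=.1); movel(W((30,72),.135),speed=.2); sleep(.3)
p,d=snapshot("wrist"); a=wc("w7")[1]
m=slice(86,161),slice(233,333)
g=lambda i:cv2.cvtColor(np.ascontiguousarray(i[m]),cv2.COLOR_RGB2GRAY).astype(np.float32)
print("shift px knob/carr",cv2.phaseCorrelate(g(a)[10:50,15:65],g(p)[10:50,15:65]),cv2.phaseCorrelate(g(a)[42:75,46:70],g(p)[42:75,46:70]),cv2.phaseCorrelate(g(a)[35:50,62:98],g(p)[35:50,62:98]),current_t())
```

```text
0.022998069172122788 [-49.93  37.65] 2.7801314911592283
[-0.11766004  0.11745267 -0.18899439]
shift px knob/carr ((-0.2777677984687159, -0.8885594328310553), 1.018363634109497) ((-0.14899843142608482, -0.1875375809759383), 0.9087635124171222) ((-0.15687121336258514, 0.328785805059046), 0.9242400028087475) 41.1917
```

```bash
python3 -c "
from bench import *
print(sign_off())"
```

```text
the job is handed in; nothing more can be done
None
```

The job is handed in: the carriage bore on the buffer at about 14 N for about a second. It then came forward to the mark with the pointer within about 0.3 mm by my measurement, and I released the lever with the pin pressed on the front lug.

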